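# Make up and shut the sample case

## Robot

A 6-joint arm with a two-finger parallel gripper is mounted at the origin on the work surface. World frame = base frame: x ahead of the robot, y to its left, z up, the work surface at z = 0. Lengths are in m, angles in rad, forces in N, time in s.
With the tool pointing down it reaches from about 0.25 to 0.775 m from the base axis. Payload 4 kg.
Tool frame: the origin (TCP) lies midway between the tips of the shut fingers; the grasp point (between the pads) lies robot.pinch_z behind it (robot.pinch_z is the distance from the TCP to the grasp point, in m); z points along the fingers, y is the line along which they close (so a half turn about z gives the same grasp; the last joint's range is limited). The gripper opens to 85 mm and grips with 20 to 120 N. Pads are 22 mm wide; open, the fingers measure 114 mm over their backs; the gripper's body (76 mm by 85 mm) begins 54 mm behind the grasp point. The pads swing forward as they close: fully open they stand 13 mm farther back than shut.
Start: joints at [1.108, 0.087, 1.371, -0, 1.684, -0.103], TCP at [0.194, 0.515, 0.231] pointing down, gripper open.
Joint ranges: [-3.1, 3.1], [-0.76, 2.03], [0.27, 2.55], [-1.08, 4.22], [0.17, 2.65], [-2.57, 2.57]. Speed limits (rad/s): [2.79, 2.79, 3.14, 3.14, 3.14, 3.14].

## Interface

Orientations are given as a rotation vector (axis times angle).
In Python, from cell import robot, vision, claw, monitor gives the robot as it stands (robot), with the cameras (vision), the gripper (claw) and the readings (monitor). Calls block until the motion is done:
- robot.move_ptp(position, orientation): joint-space move of the TCP to a pose.
- robot.line_to(position, ori=None, rate=0.15, max_force=None): straight line of the TCP; ori=None keeps the orientation; rate is the mean speed in m/s. With max_force (N) it stops when the force on the tool has changed by that much, and returns True; else False.
- robot.movej(angles): joint-space move.
- claw.grip(opening, f_grip=None): finger opening in m; f_grip is the grip in N (None keeps the last); returns when the fingers have stopped.
- robot.sleep(seconds).
- robot.inverse_kinematics(position, orientation): joint angles nearest the present ones, or None.
- monitor.observe(): the state.
- vision.grab_frame(name): name is "scene" or "top"; returns the picture (480x640x3 uint8, red, green, blue); there is no depth.
- vision.get_calibration(name): a dict with "fx", "fy", "cx", "cy" (pixels), "R" (3x3) and "t" (3): a world point X has camera coordinates R X + t. Camera axes: x right, y down, z forward; pixel columns grow to the right and rows downward; lengths in m; the calibration is good to about 2 mm. A picture is of the moment at which its call begins. get_calibration takes no time and is no camera call.
A pose or a line that the arm cannot do raises robot.IKError and nothing moves.
- robot.job_done(): hands the job in; it is judged then, once.
The state is a dict: "t": time; "joint_pos": joint angles; "qvel": joint speeds; "effort": joint torques, N m; "tool_pos": TCP position; "tool_rot": TCP orientation; "ft_force": force on the tool from outside, world axes, zero at the start; "wrist_torque": the same for the moment, N m; "width": finger opening in m; "finger_force": force on a finger pad.
Only numpy, scipy, OpenCV 4.12 (cv2) and the standard library are available. Lean on these libraries where they do the work, as an engineer would, in place of code of your own. Each camera call takes 0.05 s, during which the arm holds its last target. There are 200 camera calls.

## Task

Make up the sample case: take the two stray rubber bungs out and leave them on the bench, and bring the case to exactly five small bottles, counting those already inside, standing one to a pocket, with the far right pocket (as the robot sees it) left free (a bottle found there must move); surplus bottles stay out on the bench. Then shut the lid fully: first the left leaf with the rebated edge, while the right one still stands wide open, and last the right leaf, so that its flange laps over. Leave the tape roll and the cap tin among the bottles where they are.

Things in the scene. Friction and masses are not known exactly. Their poses are not given: they have to be found in the camera images.
- case: Low open aluminium sample case fixed to the bench, 208 x 118 mm (x, y), walls 5 mm, rim 75 mm high, floor 6 mm. Origin: middle of its underside; x along its length, roughly away from the robot (yaw within 0.25), y to the left. Six pockets, 3 along x by 2 along y, pitch 54 mm, 50 mm clear; grey dividers 4 mm thick rise to 38 mm height. End pockets' middles: 45 mm from the end walls.
- leaf_rebated (a joint): Left lid leaf, 208 mm long, 10 mm thick, hinge line at y = +59, z = 75 mm in the case frame, along x. Its plate reaches 51 mm from the hinge, then a thin low tongue to 67 mm. 0 = shut, level on the rim; 1.57 = upright; starts leaning outward at 2.0 to 2.5; stop 2.6. Stiff hinge, 0.12 N m: stays where left, moves at 2 to 5 N. Knob 22 mm wide, 12 high on the outer face, case x = -78 mm.
- leaf_flanged (a joint): Right lid leaf, made likewise: hinge line at y = -59, z = 75 mm in the case frame, plate reaching 49 mm from the hinge, then a thin flange level with its outer face to 65 mm, which laps over the other leaf's tongue when both are shut. Shut first, its flange blocks the other leaf. Angles, stiffness and knob as for leaf_rebated.
- pocket1 (a point): Middle of the floor of pocket 1 of the case (6 mm above the bench), left row, near place.
- pocket2 (a point): Middle of the floor of pocket 2 of the case (6 mm above the bench), left row, middle place.
- pocket3 (a point): Middle of the floor of pocket 3 of the case (6 mm above the bench), left row, far place.
- pocket4 (a point): Middle of the floor of pocket 4 of the case (6 mm above the bench), right row, near place.
- pocket5 (a point): Middle of the floor of pocket 5 of the case (6 mm above the bench), right row, middle place.
- pocket6 (a point): Middle of the floor of pocket 6 of the case (6 mm above the bench), right row, far place.
- bottle1: Small capped sample bottle standing on the bench, if present: clear glass, 40 mm across and 38 mm high to the shoulder, neck 22 mm, aluminium screw cap 26 mm across from 48 to 66 mm height (in a pocket it ends 3 mm below the case's rim); about 90 g. Origin: middle of its underside, z up along it. Grip the cap from above, fingertips just above the shoulder.
- bottle2: sample bottle like bottle1, on the bench, if present.
- bottle3: sample bottle like bottle1, on the bench, if present.
- bottle4: sample bottle like bottle1, on the bench, if present.
- bottle5: sample bottle like bottle1, on the bench, if present.
- bottle6: sample bottle like bottle1, on the bench, if present.
- bottle7: sample bottle like bottle1, on the bench, if present.
- inside1: sample bottle like bottle1, already standing in one of the case's pockets, if present.
- inside2: sample bottle like bottle1, already standing in one of the case's pockets, if present.
- inside3: sample bottle like bottle1, already standing in one of the case's pockets, if present.
- bung2: The same as bung1, in another pocket.
- bung1: Dark rubber bung left standing in one of the case's pockets: a plain cone, 24 mm across at the foot, 29 mm at the top, 56 mm high, no cap. Origin: middle of its underside. Grip its top from above; about 60 g.
- tape: Bystander: cardboard roll, 64 mm across, 24 mm high, among the bottles. Origin: middle of its underside.
- cap_tin: Bystander: small open brass tin, 56 mm across, 34 mm high, among the bottles. Origin: middle of its underside.

How it is judged:
On the way, in this order (a step that is already met when the one before it is completed fails the run):
1. the rebated (left) leaf is shut while the flanged (right) leaf still stands open (value of joint leaf_rebated below 0.06 rad and value of joint leaf_flanged above 0.7 rad), for 0.2 s.
2. the flanged leaf is shut last, lapping over the shut rebated leaf (value of joint each of leaf_rebated, leaf_flanged below 0.06 rad), for 0.2 s.
At the end, for the whole second after the job is handed in: Pockets 1 to 5 each hold a bottle standing on the pocket floor (its foot within 15 mm of the floor's middle), pocket 6 (far right) holds none, all other bottles and both bungs are on the bench, the bungs outside the case and still, and both leaves are within 0.06 rad of shut (all of step 2 and distance between any of bottle1, bottle2, bottle3, bottle4, bottle5, bottle6, bottle7, inside1, inside2, inside3 and pocket1 below 0.015 m and distance between any of bottle1, bottle2, bottle3, bottle4, bottle5, bottle6, bottle7, inside1, inside2, inside3 and pocket2 below 0.015 m and distance between any of bottle1, bottle2, bottle3, bottle4, bottle5, bottle6, bottle7, inside1, inside2, inside3 and pocket3 below 0.015 m and distance between any of bottle1, bottle2, bottle3, bottle4, bottle5, bottle6, bottle7, inside1, inside2, inside3 and pocket4 below 0.015 m and distance between any of bottle1, bottle2, bottle3, bottle4, bottle5, bottle6, bottle7, inside1, inside2, inside3 and pocket5 below 0.015 m and distance between each of bottle1, bottle2, bottle3, bottle4, bottle5, bottle6, bottle7, inside1, inside2, inside3 and pocket6 above 0.03 m and height (world z) of each of bottle1, bottle2, bottle3, bottle4, bottle5, bottle6, bottle7, inside1, inside2, inside3, bung1, bung2 below 0.04 m and (x of bung1 in the frame of case above 0.104 m or x of bung1 in the frame of case below -0.104 m or y of bung1 in the frame of case above 0.059 m or y of bung1 in the frame of case below -0.059 m) and linear speed of each of bung1, bung2 below 0.03 m/s and (x of bung2 in the frame of case above 0.104 m or x of bung2 in the frame of case below -0.104 m or y of bung2 in the frame of case above 0.059 m or y of bung2 in the frame of case below -0.059 m)); the robot touches nothing.
It fails at once if the tape roll or the cap tin is pushed away by more than 8 cm (distance of any of tape, cap_tin from where it was at the start of the episode above 0.08 m).
Of inside1, inside2, inside3 only 1 to 2 are there at a start; the rules pass over those that are not, and their reading is None.
Of bottle1, bottle2, bottle3, bottle4, bottle5, bottle6, bottle7 only 5 to 7 are there at a start; the rules pass over those that are not, and their reading is None.
At some moment in a run one of bottle1, bottle2, bottle3, bottle4, bottle5, bottle6, bottle7 may be knocked a few centimetres aside while the robot is not near it.
It also fails if it takes over 210 s, if anything falls off the work surface, if the arm or the gripper's body presses on something with over 40 N, if the wrist force passes 120 N, or if a joint passes its speed limit or range.

## Working session

There is one attempt and no reset: what is moved stays moved. The work goes in short steps, each a Python script; the robot and the scene stay as the last script left them, time stands still between calls to the robot, and variables do not carry over. Pictures are saved under pics/ and viewed, at most 14 in all, crops included, and the job is handed in when it is done.

```bash
ls; mkdir -p pics; python3 - <<'E'
from cell import robot, vision, claw, monitor
import cv2
for n in("scene","top"):
    cv2.imwrite(f"pics/{n}0.png",vision.grab_frame(n)[:,:,::-1])
    c=vision.get_calibration(n);print(n,c)
o=monitor.observe();print(o,robot.pinch_z)
E
```

```text
cell.py
pics
scene {'fx': 559.6571094661552, 'fy': 559.6571094661552, 'cx': 319.2154515553955, 'cy': 242.69849815298474, 'R': array([[ 0.84343329,  0.53673523,  0.02314252],
       [ 0.34557189, -0.50904628, -0.78832224],
       [-0.4113397 ,  0.67289462, -0.61482719]]), 't': array([-0.4533287 , -0.08417922,  1.12617752])}
top {'fx': 610.6979667704535, 'fy': 610.6979667704535, 'cx': 319.82817988610833, 'cy': 229.5957999871125, 'R': array([[-0.02046196, -0.99939148, -0.02824868],
       [-0.98914682,  0.0243479 , -0.1448991 ],
       [ 0.14549872,  0.02497717, -0.98904311]]), 't': array([0.06677141, 0.52353923, 1.16188295])}
{'t': 0.1, 'joint_pos': array([ 1.10789686e+00,  8.79246872e-02,  1.37212221e+00,  2.55979685e-06,
        1.68361879e+00, -1.03089094e-01]), 'qvel': array([ 0.00090436, -0.003275  , -0.00192205,  0.00046143,  0.00050578,
        0.00060287]), 'effort': array([ 2.51948419e-03, -3.53014970e+01, -3.14219213e+01, -1.62439032e-04,
        7.95816217e-03, -3.13626629e-05]), 'tool_pos': array([0.19344657, 0.51437084, 0.23022268]), 'tool_rot': array([-0.5620402 , -3.09031606,  0.00312509]), 'ft_force': array([-0.0221527 ,  0.74501503, -0.53894482]), 'wrist_torque': array([-0.01334601, -0.00719303, -0.03853476]), 'finger_force': 0.0, 'width': 0.08562580667230878} 0.0187
```

View pics/top0.png

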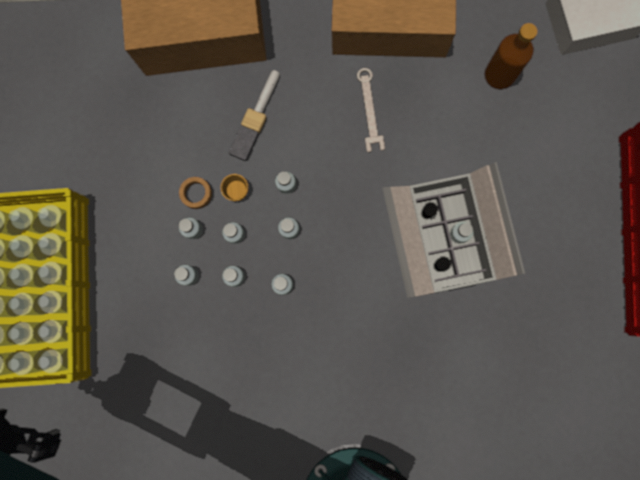

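View pics/scene0.png

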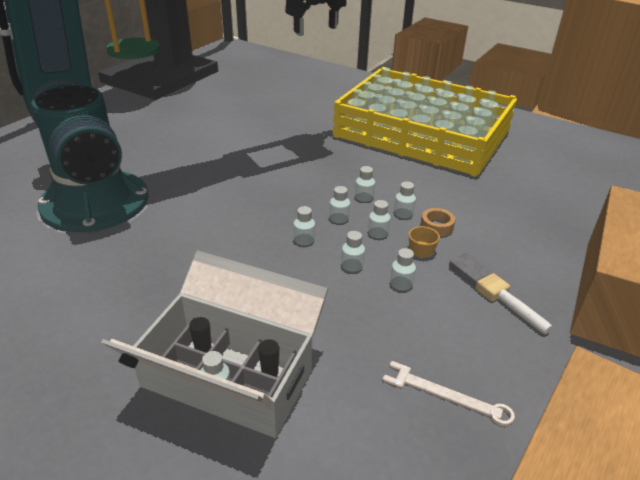

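The top picture shows seven bench bottles, with caps near (285,182), (190,228), (233,232), (288,228), (185,275), (233,275) and (283,284). The tape roll is at (195,192) and the tin at (235,187). The case is at about (455,232), with bungs at (430,210) and (443,264) and one bottle at (460,232). I'll zoom in on the case next.

```bash
python3 - <<'E'
import cv2
a=cv2.imread("pics/top0.png")[150:310,375:535];b=cv2.imread("pics/scene0.png")[240:440,95:345]
cv2.imwrite("pics/ctop.png",cv2.resize(a,None,fx=3.75,fy=3.75,interpolation=cv2.INTER_CUBIC))
cv2.imwrite("pics/cscene.png",cv2.resize(b,None,fx=3,fy=3,interpolation=cv2.INTER_CUBIC))
E
```

```text
(no output)
```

View pics/ctop.png

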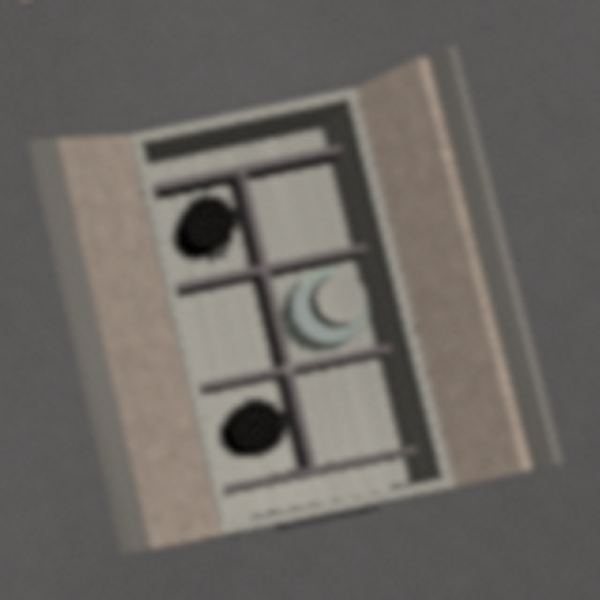

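View pics/cscene.png

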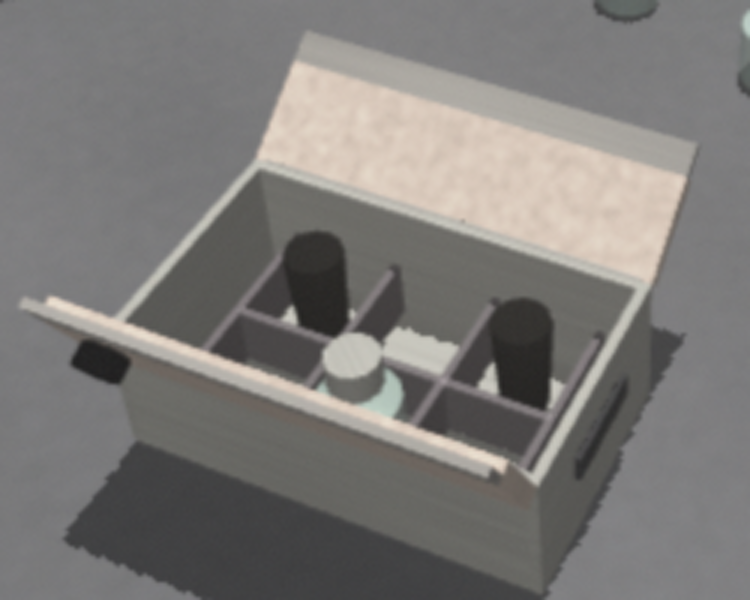

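The zoomed crops show the rim corners, at top-crop (135,135), (357,90), (452,485), (220,535) and scene-crop (645,285), (537,478), (122,318), (260,165). The bungs stand in the left row, near and far pockets. The only bottle inside is in the right row, middle pocket, which is pocket 5. So pockets 1–4 each need a bottle.

```bash
cat > h.py <<'E'
from cell import robot, vision, claw, monitor
import numpy as np, cv2
from scipy.spatial.transform import Rotation as Ro
def ray(n,uv,z):
    c=vision.get_calibration(n);R,t=c["R"],c["t"];o=-R.T@t
    d=R.T@np.array([(uv[0]-c["cx"])/c["fx"],(uv[1]-c["cy"])/c["fy"],1])
    return o+d*(z-o[2])/d[2]
def proj(n,X):
    c=vision.get_calibration(n);p=c["R"]@X+c["t"];return np.array([c["fx"]*p[0]/p[2]+c["cx"],c["fy"]*p[1]/p[2]+c["cy"]])
def caps(img):
    """cap tops on the bench in the top view -> world xy at z=66mm"""
    h=cv2.cvtColor(img,cv2.COLOR_RGB2HSV).astype(int)
    m=((h[...,2]>135)&(h[...,1]<70)).astype(np.uint8); m[:150]=0;m[320:]=0;m[:,:120]=0;m[:,375:]=0
    n,l,s,c=cv2.connectedComponentsWithStats(m)
    return [(c[i],s[i,4],ray("top",c[i],.066)[:2]) for i in range(1,n) if s[i,4]>25],m
E
python3 - <<'E'
from h import *
T=np.array([(135,135),(357,90),(452,485),(220,535)]);T=(T+.5)/3.75-.5+[375,150]
S=np.array([(645,285),(537,478),(122,318),(260,165)]);S=(S+.5)/3-.5+[95,240]
for n,P in(("top",T),("scene",S)):
    W=np.array([ray(n,p,.075)[:2] for p in P]);print(n,W.round(4).tolist(),"mid",W.mean(0).round(4),"edges",np.linalg.norm(W-np.roll(W,-1,0),axis=1).round(4))
    d=W[0]+W[1]-W[2]-W[3];e=W[0]-W[1]+W[3]-W[2];print("yaw",np.arctan2(d[1],d[0]),np.arctan2(-e[0],e[1]))
img=vision.grab_frame("top");C,m=caps(img)
for a in C:print(a[0].round(1),a[1],a[2].round(4))
u=[288,228];print(img[215:242,288],)
E
```

```text
top [[0.6006, -0.122], [0.6211, -0.2361], [0.4183, -0.2719], [0.396, -0.1556]] mid [ 0.509  -0.1964] edges [0.116  0.2059 0.1184 0.2074]
yaw 0.16876820662672276 0.18363346168095765
scene [[0.5965, -0.12], [0.6174, -0.2305], [0.4175, -0.2626], [0.3995, -0.158]] mid [ 0.5077 -0.1928] edges [0.1125 0.2024 0.1061 0.2006]
yaw 0.17461650051293637 0.1785997215884122
[283.5 179.9] 190 [0.6205 0.123 ]
[186.7 226.6] 191 [0.5331 0.3118]
[286.8 226.4] 207 [0.5288 0.1178]
[230.6 231.3] 202 [0.5218 0.2266]
[182.4 274.4] 201 [0.4408 0.319 ]
[230.5 275.4] 207 [0.4368 0.2266]
[280.  283.9] 224 [0.4185 0.1322]
[[ 88  87  87]
 [ 92  92  90]
 [109 112 108]
 [136 139 133]
 [154 154 145]
 [161 158 148]
 [164 160 150]
 [163 160 150]
 [164 161 151]
 [163 160 150]
 [163 160 150]
 [166 163 153]
 [166 162 153]
 [167 164 154]
 [169 166 156]
 [157 154 145]
 [122 119 112]
 [ 98 100  97]
 [123 129 127]
 [139 145 143]
 [141 147 144]
 [126 133 130]
 [ 92  96  93]
 [ 69  72  70]
 [ 78  77  76]
 [ 87  86  85]
 [ 89  87  87]]
```

```bash
python3 - - <<'E'
s=open('h.py').read()
s=s.replace("h=cv2.cvtColor(img,cv2.COLOR_RGB2HSV).astype(int)","h=img.astype(int)").replace("((h[...,2]>135)&(h[...,1]<70))","((h[...,0]>130)&(h[...,0]>h[...,1])&(h[...,0]-h[...,2]<40))")
open('h.py','w').write(s)
E
python3 - <<'E'
from h import *
T=np.array([(240,178),(265,270),(287,370),(308,465)]);T=(T+.5)/3.75-.5+[375,150]
W=np.array([ray("top",p,.038)[:2] for p in T]);print(W.round(4).tolist(),W.mean(0),np.linalg.norm(np.diff(W,axis=0),axis=1));d=W[0]-W[3];print(np.arctan2(d[1],d[0]))
C,m=caps(vision.grab_frame("top"))
for a in C:print(a[0].round(1),a[1],a[2].round(4))
# scene caps: R>G, bright
img=vision.grab_frame("scene")
h=img.astype(int);m=((h[...,0]>120)&(h[...,0]>=h[...,1])&(h[...,0]-h[...,2]<30)).astype(np.uint8);m[:150]=0;m[300:]=0;m[:,:280]=0;m[:,430:]=0
n,l,s,c=cv2.connectedComponentsWithStats(m)
for i in range(1,n):
    if s[i,4]>25:print(c[i].round(1),s[i],ray("scene",c[i],.063)[:2].round(4))
# where case mid projects
for mid in([.509,-.1964],[.507,-.195]):
  R=Ro.from_euler('z',.175)
  for n in("top","scene"):
    print(n,[proj(n,np.r_[mid,0]+R.apply([x,y,z])).round(1).tolist() for x,y,z in((104,59,75),(104,-59,75),(-104,-59,75),(-104,59,75),(27,0,38),(-27,0,38)) for x,y,z in [np.array([x,y,z])/1000]])
E
```

```text
[[0.5841, -0.1807], [0.5348, -0.1914], [0.482, -0.2001], [0.4324, -0.2083]] [ 0.50831233 -0.1951274 ] [0.05042069 0.05354218 0.0502239 ]
0.17991436906029606
[283.3 177.5] 119 [0.6254 0.1234]
[184.6 224.7] 122 [0.537 0.316]
[286.8 224.7] 119 [0.5321 0.1177]
[229.4 229.6] 121 [0.5253 0.2289]
[180.5 273.4] 125 [0.4429 0.3228]
[229.5 274.4] 120 [0.4387 0.2286]
[280.2 283.1] 128 [0.42   0.1318]
[285.9 155.1] [280 150  16  12 126] [0.2746 0.2813]
[351.8 230. ] [  280   150   150   150 13145] [0.5182 0.1319]
top [[409.7, 185.4], [470.0, 173.3], [495.6, 279.7], [433.7, 292.1], [445.5, 221.2], [451.7, 248.1]]
scene [[312.5, 336.2], [273.7, 404.1], [129.1, 350.4], [180.5, 293.2], [242.3, 367.9], [207.5, 355.5]]
top [[409.0, 186.4], [469.3, 174.4], [494.9, 280.8], [433.0, 293.2], [444.8, 222.3], [451.0, 249.1]]
scene [[311.8, 334.9], [273.0, 402.5], [128.9, 349.0], [180.1, 292.1], [241.7, 366.5], [207.1, 354.2]]
```

```bash
cat >> h.py <<'E'
MID=np.array([.508,-.1955,0]);YAW=.177;CR=Ro.from_euler('z',YAW)
def cw(x,y,z): return MID+CR.apply([x,y,z])
def down(phi):
    best=None
    for p in(phi,phi+np.pi):
        y=np.array([np.cos(p),np.sin(p),0]);z=np.array([0,0,-1.]);v=Ro.from_matrix(np.c_[np.cross(y,z),y,z]).as_rotvec()
        q=robot.inverse_kinematics(np.array([.5,-.1,.22]),v)
        if q is not None and (best is None or abs(q[5])<best[0]):best=(abs(q[5]),v)
    return best[1]
ORI=down(YAW); UP=.215
POCK={i:cw(x,y,.006) for i,(x,y) in enumerate([(-.054,.027),(0,.027),(.054,.027),(-.054,-.027),(0,-.027),(.054,-.027)],1)}
def pick(p,z,w=.044):
    robot.move_ptp(np.r_[p[:2],UP],ORI);claw.grip(w)
    f=robot.line_to(np.r_[p[:2],z],rate=.2,max_force=12)
    claw.grip(.0,40)
    robot.line_to(np.r_[p[:2],UP],rate=.2);o=monitor.observe()
    print("pick",f,"w",round(o["width"],4),"ff",round(o["finger_force"],1),"t",round(o["t"],1));return not f and o["width"]>.018
def place(p,z):
    robot.move_ptp(np.r_[p[:2],UP],ORI)
    robot.line_to(np.r_[p[:2],z+.025],rate=.2)
    f=robot.line_to(np.r_[p[:2],z],rate=.05,max_force=8)
    o=monitor.observe();print("place",f,"z",o["tool_pos"][2].round(4),"w",round(o["width"],4))
    claw.grip(.044);robot.line_to(np.r_[p[:2],UP],rate=.2)
E
python3 - <<'E'
from h import *
for p in ([.42,.1318],[.6254,.1234],[.537,.316]):print(proj("scene",np.r_[p,.066]).round(1))
print(ORI,{k:v.round(3).tolist() for k,v in POCK.items()})
for k in POCK:assert robot.inverse_kinematics(np.r_[POCK[k][:2],.047],ORI) is not None
if pick(POCK[1],.042): place([.33,.06],.037)
cv2.imwrite("pics/s1.png",vision.grab_frame("scene")[:,:,::-1])
E
```

```text
[304.2 210.2]
[406.4 253.2]
[407.9 184.8]
[2.01640667 2.40908874 0.        ] {1: [0.45, -0.178, 0.006], 2: [0.503, -0.169, 0.006], 3: [0.556, -0.159, 0.006], 4: [0.46, -0.232, 0.006], 5: [0.513, -0.222, 0.006], 6: [0.566, -0.213, 0.006]}
pick False w 0.0267 ff 39.4 t 5.7
place True z 0.0378 w 0.0267
```

View pics/s1.png

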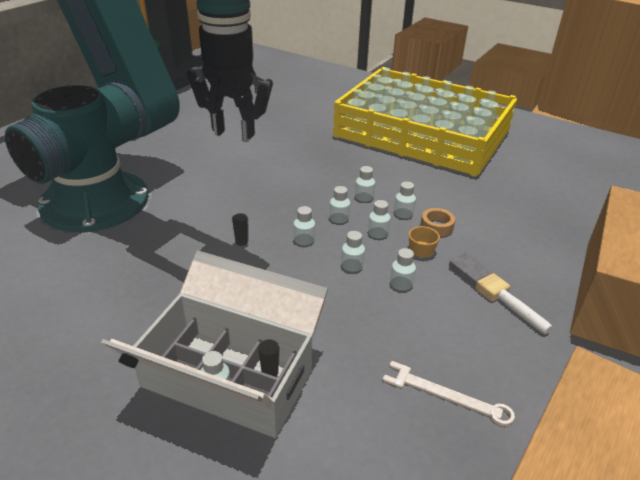

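The first bung now stands on the bench at scene (241,228), and nothing else has moved. Next come the second bung and the bottles.

```bash
python3 - <<'E'
from h import *
if not pick(POCK[3],.042): raise SystemExit
place([.33,-.02],.037)
for k,tgt in((3,[.6254,.1234]),(2,[.5321,.1177])):
    C,_=caps(vision.grab_frame("top"))
    C=[c[2] for c in C if 80<c[1]<170]; print(len(C))
    p=min(C,key=lambda c:np.linalg.norm(c-tgt));print(p.round(4))
    if np.linalg.norm(p-tgt)>.06 or not pick(p,.042): break
    place(POCK[k],.047)
cv2.imwrite("pics/s2.png",vision.grab_frame("scene")[:,:,::-1])
print(monitor.observe()["t"])
E
```

```text
pick False w 0.0265 ff 39.4 t 13.3
place True z 0.0382 w 0.0271
7
[0.6255 0.1235]
pick False w 0.0247 ff 40.3 t 20.9
place True z 0.0499 w 0.0246
6
[0.5315 0.1178]
pick False w 0.0248 ff 40.4 t 28.3
place True z 0.0496 w 0.0247
32.125
```

View pics/s2.png

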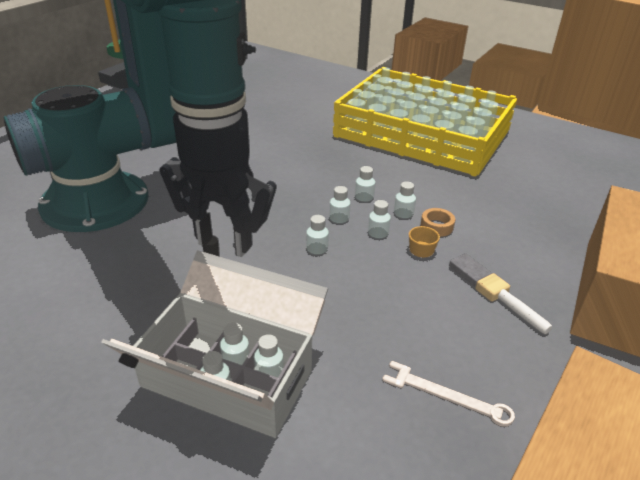

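Pockets 2 and 3 now hold bottles. The bottle that was at (305,220) has been knocked to (317,235), so I'll measure it again and carry on.

```bash
python3 - <<'E'
from h import *
for k in(1,4):
    C,_=caps(vision.grab_frame("top"))
    C=[c[2] for c in C if 80<c[1]<170]; print(np.round(C,3).tolist())
    p=min(C,key=lambda c:np.linalg.norm(c-[.44,.15]))
    if not pick(p,.042): break
    place(POCK[k],.047)
robot.move_ptp(np.array([.3,.25,.3]),ORI)
t=vision.grab_frame("top");s=vision.grab_frame("scene")
out=np.hstack([cv2.resize(t[150:310,375:535],(400,400)),cv2.resize(s[240:440,95:295],(400,400))])
cv2.imwrite("pics/c3.png",out[:,:,::-1]);print(monitor.observe()["t"])
h=t.astype(int);m=((h[...,0]>130)&(h[...,0]>=h[...,1])&(h[...,0]-h[...,2]<40)).astype(np.uint8)
n,l,st,c=cv2.connectedComponentsWithStats(m)
for i in range(1,n):
    if st[i,4]>40 and 380<c[i][0]<530 and 150<c[i][1]<310:
        w=ray("top",c[i],.072);print(c[i].round(1),st[i,4],(CR.inv().apply(w-MID)*1000).round(1))
E
```

```text
[[0.537, 0.315], [0.525, 0.229], [0.454, 0.123], [0.443, 0.323], [0.438, 0.228]]
pick False w 0.0248 ff 41.0 t 35.9
place True z 0.0495 w 0.0247
[[0.537, 0.316], [0.525, 0.229], [0.443, 0.323], [0.439, 0.228]]
pick False w 0.0248 ff 40.8 t 43.8
place True z 0.0495 w 0.0243
50.0667
[448.7 236. ] 5890 [-5.1  6.2 72. ]
[454.2 206.8] 510 [ 47.5 -16.5  72. ]
[431.3 207.4] 142 [55.2 26.2 72. ]
[465.6 228.4] 143 [  2.6 -28.3  72. ]
[437.5 234.2] 153 [ 2.4 26.3 72. ]
[462.7 242.7] 87 [-23.  -16.6  72. ]
[468.8 254.6] 211 [-47.3 -22.6  72. ]
[470.  269.4] 85 [-74.9 -18.3  72. ]
```

View pics/c3.png

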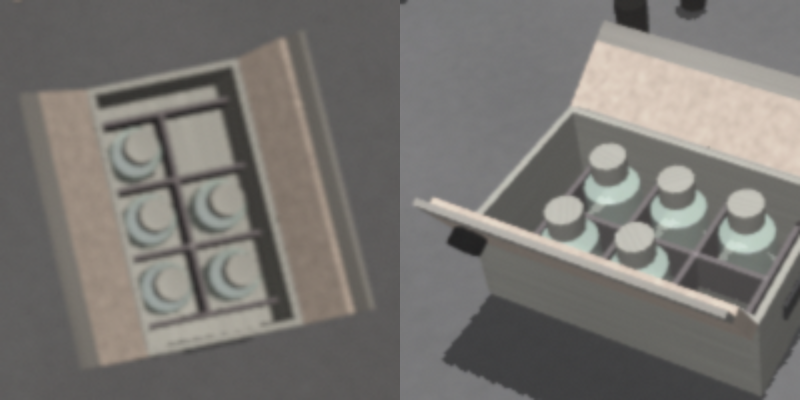

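All five bottles stand centred in pockets 1–5, pocket 6 is empty and the bungs are outside. Next I'll close the left leaf.

```bash
cat >> h.py <<'E'
def shut(s,x=.02):
    """s=+1 left leaf, -1 right leaf: push inward past upright, then follow the arc down"""
    claw.grip(0)
    robot.move_ptp(cw(x,s*.150,UP),ORI);robot.line_to(cw(x,s*.150,.105),rate=.2,max_force=15)
    hw=.011;r=.04
    for th in np.r_[np.linspace(1.35,.1,10)]:
        y=.059-r*np.cos(th)+.010*np.sin(th)+hw; z=.075+r*np.sin(th)+.010*np.cos(th)
        f=robot.line_to(cw(x,s*y,z),rate=.08,max_force=30)
        if f:print("stop at",round(th,2),monitor.observe()["ft_force"].round(1));return
    y=.059-r+hw
    f=robot.line_to(cw(x,s*y,.078),rate=.03,max_force=12)
    o=monitor.observe();print("end",f,o["tool_pos"][2].round(4),o["ft_force"].round(1))
    robot.sleep(.3);robot.line_to(cw(x,s*y,UP),rate=.2);print(monitor.observe()["t"])
E
python3 - <<'E'
from h import *
shut(1)
robot.move_ptp(np.array([.3,.25,.3]),ORI)
t=vision.grab_frame("top");s=vision.grab_frame("scene")
out=np.hstack([cv2.resize(t[150:310,375:535],(400,400)),cv2.resize(s[240:440,95:295],(400,400))])
cv2.imwrite("pics/c4.png",out[:,:,::-1])
E
```

```text
stop at 1.35 [-1.1  2.9  3.2]
```

View pics/c4.png

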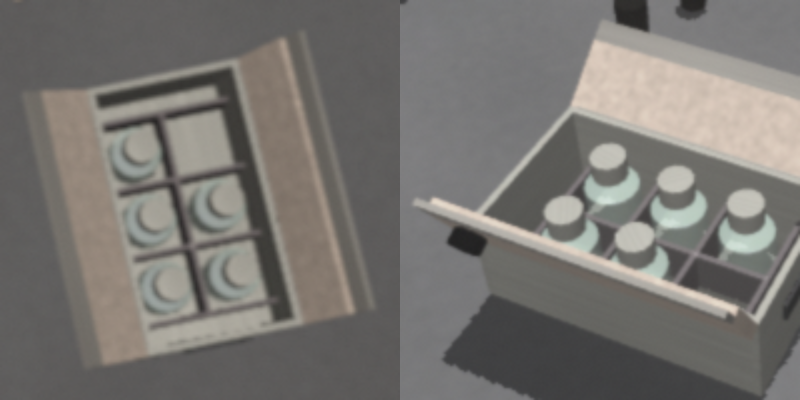

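The left leaf has barely moved. I'll push again more slowly and log the forces.

```bash
python3 - <<'E'
from h import *
s=1;x=.02
robot.move_ptp(cw(x,s*.150,UP),ORI)
print(robot.line_to(cw(x,s*.150,.095),rate=.15,max_force=15))
for y in np.arange(.145,.055,-.01):
    f=robot.line_to(cw(x,s*y,.095),rate=.03,max_force=15)
    o=monitor.observe();print(f,(CR.inv().apply(o["tool_pos"]-MID)*1000).round(1),CR.inv().apply(o["ft_force"]).round(1),o["wrist_torque"].round(2))
    if f:break
t=vision.grab_frame("top");sc=vision.grab_frame("scene")
out=np.hstack([cv2.resize(t[150:310,375:535],(400,400)),cv2.resize(sc[240:440,95:295],(400,400))])
cv2.imwrite("pics/c5.png",out[:,:,::-1]);print(monitor.observe()["t"])
E
```

```text
False
False [ 20.4 144.6  95.7] [0.1 0.2 0.1] [-0.01  0.06  0.01]
False [ 20.  134.8  94.9] [-0.2  0.   0.2] [-0.   -0.03  0.01]
False [ 20.  124.8  95. ] [-0.7  1.1  0.2] [-0.01 -0.02 -0.02]
True [ 20.  123.2  95.2] [1.  1.9 0.5] [0.3  0.04 0.  ]
58.8417
```

View pics/c5.png

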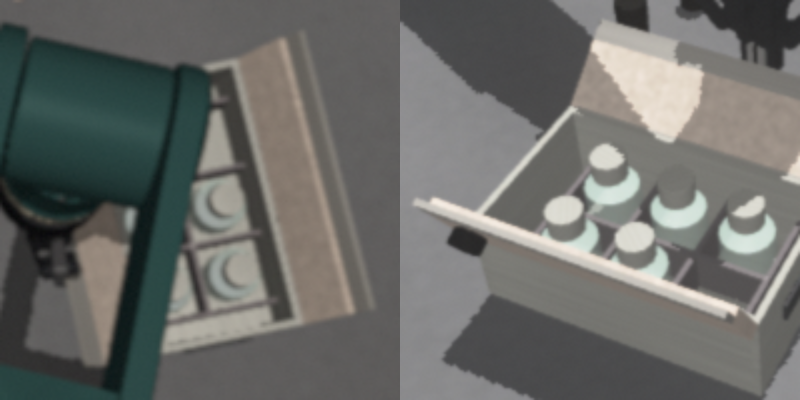

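The guard is tripping on a brief contact spike, and the steady push is only about 2 N. I'll go on slowly from contact.

```bash
cat >> h.py <<'E'
def rep(tag):
    o=monitor.observe();print(tag,(CR.inv().apply(o["tool_pos"]-MID)*1000).round(1),CR.inv().apply(o["ft_force"]).round(1),round(o["t"],1))
def go(p,rate=.04,mf=25,n=3):
    for i in range(n):
        if not robot.line_to(p,rate=rate,max_force=mf):return True
        rep("spike")
        if np.linalg.norm(monitor.observe()["ft_force"])>20:return False
    return False
def close(s,x=.02,y0=None):
    for y in(np.arange(y0,.065,-.01) if y0 else []):
        if not go(cw(x,s*y,.095)):return False
    rep("swept")
    hw=.011;r=.04
    for th in np.linspace(1.3,.1,9):
        y=.059-r*np.cos(th)+.010*np.sin(th)+hw; z=.075+r*np.sin(th)+.010*np.cos(th)
        if not go(cw(x,s*y,z),.05):return False
    rep("arc")
    y=.059-r+hw
    f=robot.line_to(cw(x,s*y,.078),rate=.02,max_force=12);rep(("end",f))
    robot.sleep(.3);rep("held");robot.line_to(cw(x,s*y,UP),rate=.2);return True
def pic(n):
    t=vision.grab_frame("top");sc=vision.grab_frame("scene")
    cv2.imwrite(n,np.hstack([cv2.resize(t[150:310,375:535],(400,400)),cv2.resize(sc[240:440,95:295],(400,400))])[:,:,::-1])
E
python3 - <<'E'
from h import *
ok=close(1,y0=.12);print(ok)
if ok: robot.move_ptp(np.array([.3,.25,.3]),ORI)
pic("pics/c6.png")
E
```

```text
spike [ 20.  121.5  96.7] [-0.4  3.2  2.4] 59.4
spike [ 20.2 121.1  96.9] [0.2 3.2 3.2] 59.6
spike [ 20.3 120.7  97.1] [0.3 2.5 2.4] 59.9
False
```

View pics/c6.png

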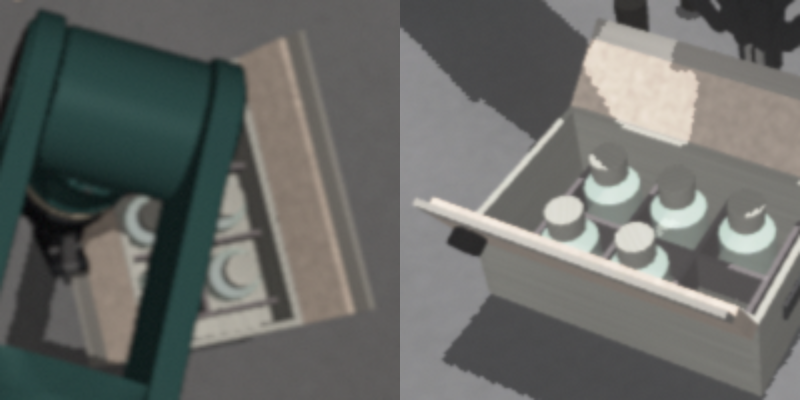

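```bash
python3 - <<'E'
from h import *
p=CR.inv().apply(monitor.observe()["tool_pos"]-MID);p[2]=.096
for i in range(6):
    p[1]-=.001;robot.line_to(MID+CR.apply(p),rate=.01);rep("a")
    o=monitor.observe();
    if np.linalg.norm(o["ft_force"])>18:break
print(o["tool_rot"],ORI,o["width"])
E
```

```text
a [ 20.3 120.7  96.2] [-0.6  4.9  4.3] 60.2
a [ 20.3 120.6  96.2] [0.1 8.3 4.3] 60.5
a [ 20.3 120.4  96.4] [-0.8  9.6  6.4] 60.7
a [ 20.3 120.   96.6] [-0.7 10.5  7.3] 61.0
a [ 20.3 119.6  97. ] [ 0.3 13.4  9.8] 61.2
a [ 20.4 119.2  97.4] [-1.3 15.4 10.8] 61.5
[-1.97215994 -2.37739706 -0.06055795] [2.01640667 2.40908874 0.        ] 5.698996876679801e-05
```

The contact force runs along the plate into the hinge, so friction locks a purely horizontal push. I'll carry the leaf edge along its arc instead, moving up and inward around the hinge.

```bash
cat >> h.py <<'E'
def lift(s,x=.02,r=.067):
    """in contact with the outward-leaning edge: carry it about the hinge to just past upright"""
    p=CR.inv().apply(monitor.observe()["tool_pos"]-MID);th0=np.pi-np.arccos((abs(p[1])-.011-.059)/r);print("theta",th0)
    e=lambda th:np.array([.059-r*np.cos(th),.075+r*np.sin(th)])
    off=np.array([abs(p[1]),p[2]])-e(th0)
    for th in np.linspace(th0,1.42,9)[1:]:
        y,z=e(th)+off
        if not go(cw(x,s*y,z)):return False
    rep("upright");return True
E
python3 - <<'E'
from h import *
robot.line_to(cw(.02,.1205,.096),rate=.02);rep("b")
ok=lift(1) and close(1);print(ok)
if ok: robot.move_ptp(np.array([.3,.25,.3]),ORI)
pic("pics/c7.png")
E
```

```text
b [ 19.6 120.   95.3] [-0.5 -0.1 -0.1] 61.9
theta 2.412330541370807
upright [ 19.8  59.3 116.7] [0.2 0.6 0.2] 64.8
swept [ 19.8  59.3 116.7] [0.2 0.6 0.2] 64.8
arc [19.8 31.1 88.4] [ 0.7 -0.3 -0.1] 67.3
('end', True) [19.9 30.3 85.3] [-1.6  0.   5.3] 67.7
held [19.9 30.3 85.3] [-0.1  0.8  4.9] 68.0
True
```

View pics/c7.png

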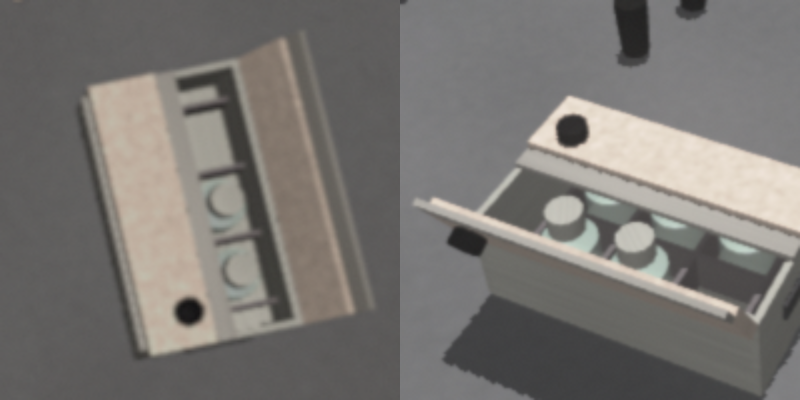

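The left leaf is shut, with the tool stopping at plate height (85.3 mm), while the right leaf still stands open. Now the right leaf.

```bash
python3 - <<'E'
from h import *
robot.move_ptp(cw(.02,-.150,UP),ORI)
print(robot.line_to(cw(.02,-.150,.096),rate=.15,max_force=15))
f=robot.line_to(cw(.02,-.085,.096),rate=.03,max_force=8);rep(("contact",f))
ok=f and lift(-1) and close(-1);print(ok)
if ok: robot.move_ptp(np.array([.3,.25,.3]),ORI)
pic("pics/c8.png")
E
```

```text
False
('contact', True) [ 20.6 -93.4  97.8] [-0.2 -0.1  3.6] 75.6
theta 1.926996261482803
upright [ 19.9 -59.1 100.7] [ 0.1 -1.9  3.2] 77.7
swept [ 19.9 -59.1 100.7] [ 0.1 -1.9  3.2] 77.7
arc [ 19.7 -30.8  88.2] [-0.4  0.1  0.3] 80.4
('end', True) [ 20.1 -30.4  85.1] [-0.6 -0.   4.7] 80.7
held [ 20.1 -30.4  85. ] [-0.6  0.4  5.1] 81.0
True
```

View pics/c8.png

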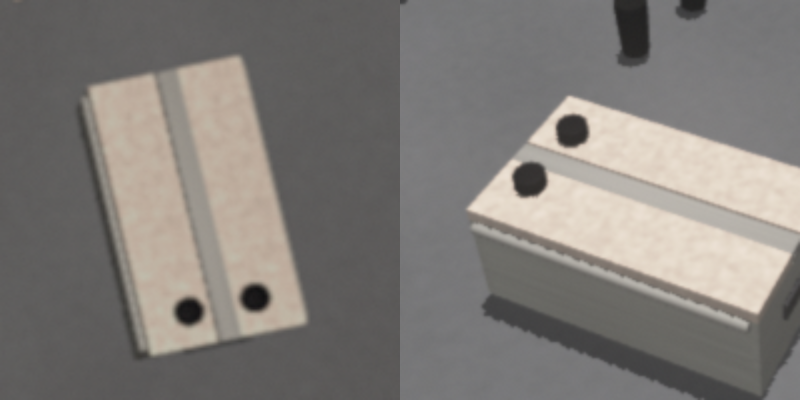

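Both leaves are shut and level, with the flange lapping over. I'll hand the job in.

```bash
python3 -c "
from cell import robot, vision, claw, monitor
print(robot.job_done())"
```

```text
the job is handed in; nothing more can be done
None
```

I handed the job in with five bottles in pockets 1–5, pocket 6 free, both bungs and the three surplus bottles on the bench, and the left leaf shut before the right; the hand-in call returned no verdict.

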